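# Put the scale's check weights back in their stands

## Robot

A 7-joint arm with a two-finger parallel gripper is mounted at the origin on a cart in front of the work surface, level with it; the furniture and walls round the work are solid. World frame = base frame: x ahead of the robot, y to its left, z up, the work surface at z = 0. Lengths are in m, angles in rad, forces in N, time in s.
With the tool pointing down it reaches from about 0.4 to 0.85 m from the base axis. Payload 10.4 kg.
Tool frame: the origin (TCP) lies midway between the tips of the shut fingers; the grasp point (between the pads) lies 19 mm behind it; z points along the fingers, y is the line along which they close (so a half turn about z gives the same grasp; the last joint's range is limited). The gripper opens to 87 mm and grips with 3 to 60 N. Pads are 19 mm wide; open, the fingers measure 117 mm over their backs; the gripper's body (75 mm by 190 mm) begins 51 mm behind the grasp point.
Start: joints at [-1.341, 0.332, -0.065, 1.46, 0.022, 1.35, -0.088], TCP at [0.156, 0.605, 0.223] pointing down, gripper open.
Joint ranges: [-2.6, 2.6], [-0.5, 2.12], [-1.47, 1.34], [0.16, 2.42], [-1.27, 4.41], [0.06, 2.06], [-2.6, 2.6]. Speed limits (rad/s): [2.22, 2.22, 2.79, 2.79, 3.14, 3.14, 3.14].

## Interface

Orientations are given as a unit quaternion [x, y, z, w].
In Python, from bench import sensors, eyes, order gives the robot as it stands.
- The arm moves only by the tool arm_command, never from a script. Its argument "steps" is a list of rows, each an object with "rot": the turn, a rotation vector about the world's x, y, z in degrees, a list of three; "slide": the shift along the world's x, y, z in m, a list of three; "grip": the opening, from 0 (shut) to 1 (fully open). A call has exactly 8 rows; each row shifts and turns the commanded pose from where the row before left it; what a row does not reach is not made up. A row lasts 1/8 s, in which the tool goes at most 62.5 mm and 10.7 degrees, less where a joint would pass 70% of its speed; a pose out of reach is approached as far as the arm can. A call with a gripper value outside its range is refused whole. The fingers move at their own pace and stop on an object; "newtons" is the grip in N (left out, the last holds). Time passes only in rows, so rows that do not move let the fingers close, or fill a call up. It gives the time, the measured TCP pose, the force, the opening and the grip force at its end, in the units of the state.
- sensors.read_state(): the state, without advancing time (a new reading comes with each control period).
- eyes.camera(name): name is "scene" or "top" or "wrist"; returns a dict with "pixels" (480x640x3 uint8, red, green, blue), "intrinsics" (3x3 intrinsics, pixels), "k1" (the pictures are not rectified: a ray, as slopes to the right and down, at radius r is drawn at 1 + k1 r^2 times it, then the intrinsics apply), "pose" (4x4, takes a point from camera to world coordinates). Camera axes: x right, y down, z forward; pixel columns grow to the right and rows downward; lengths in m; the calibration is good to about 2 mm. A picture is of the moment at which its call begins. There is no depth.
- order.close_job(): hands the job in; it is judged then, once.
Trained networks look in a picture, given as the dict that the camera call returned (one of the last four; its "shot" number tells which), for a name from the list of things; names that differ only in an ending like _2 or _b are one class to them, and where a whole thing is asked for, a point or a joint stands for the part that bears it (a point fixed in the world has none). Each returns a list of dicts, best first, with "conf" (0 to 1); they miss things now and then, are a little off and sometimes report something else, mostly with a low value. They report only what shows in the picture. A call takes as long as a camera call. They do not tell look-alikes from the thing itself.
- eyes.look_for(name, picture): "bbox" ([left, top, right, bottom] in pixels, round what is visible of it).
The state is a dict: "time": time; "joint_positions": joint angles; "joint_vel": joint speeds; "joint_torque": joint torques, N m; "ee_pos": TCP position; "eef_rot": TCP orientation; "ft_force": force on the tool from outside, world axes, zero at the start; "torque": the same for the moment, N m; "width": finger opening in m; "grip_force": force on a finger pad.
Only numpy, scipy, OpenCV 4.12 (cv2) and the standard library are available. Lean on these libraries where they do the work, as an engineer would, in place of code of your own. Each camera call takes 0.05 s, during which the arm holds its last target. There are 200 camera calls.

## Task

The scale check is finished: take the four brass check weights, one from the scale's pan and the others from among the things on the bench, and put each into the recess of its own wooden stand, the one made to its size, fully down and upright. Lower each weight into its recess before letting go, do not drop it in, and do not knock over either acid bottle.

Things in the scene. Friction and masses are not known exactly. Their poses are not given: they have to be found in the camera images.
- weight_500: the largest of four loose brass check weights of one shape (500 g): an upright cylinder of diameter 44 mm, 35 mm high, with a narrower turned knob on it, 52 mm high over all. Origin at the centre of its underside, z up along its axis. It starts upright, on the pan of the scale. The body can be gripped across its diameter from any side.
- weight_200: the second largest of four loose brass check weights of one shape (200 g): an upright cylinder of diameter 34 mm, 26 mm high, with a narrower turned knob on it, 40 mm high over all. Origin at the centre of its underside, z up along its axis. It starts upright, on the worktop. The body can be gripped across its diameter from any side.
- weight_100: the third largest of four loose brass check weights of one shape (100 g): an upright cylinder of diameter 26 mm, 21 mm high, with a narrower turned knob on it, 33 mm high over all. Origin at the centre of its underside, z up along its axis. It starts upright, on the worktop. The body can be gripped across its diameter from any side.
- weight_50: the smallest of four loose brass check weights of one shape (50 g): an upright cylinder of diameter 18 mm, 18 mm high, with a narrower turned knob on it, 28 mm high over all. Origin at the centre of its underside, z up along its axis. It starts upright, on the worktop. The body can be gripped across its diameter from any side.
- stand_500: the beech stand of the 500 g weight, the largest of four: a square light-wood block 74 x 74 mm, 18 mm high, fixed to the worktop, with one round recess in the middle of its top, 50 mm in diameter (6 mm wider than its weight), 8 mm deep, lined with dark green felt, its mouth chamfered by 3 mm. Origin at the centre of the underside, z up: the recess's floor is 10 mm and the block's top 18 mm above the origin; x and y run parallel to the sides.
- stand_200: the beech stand of the 200 g weight, the second largest of four: a square light-wood block 64 x 64 mm, 18 mm high, fixed to the worktop, with one round recess in the middle of its top, 40 mm in diameter (6 mm wider than its weight), 8 mm deep, lined with dark green felt, its mouth chamfered by 3 mm. Origin at the centre of the underside, z up: the recess's floor is 10 mm and the block's top 18 mm above the origin; x and y run parallel to the sides.
- stand_100: the beech stand of the 100 g weight, the third largest of four: a square light-wood block 56 x 56 mm, 18 mm high, fixed to the worktop, with one round recess in the middle of its top, 32 mm in diameter (6 mm wider than its weight), 8 mm deep, lined with dark green felt, its mouth chamfered by 3 mm. Origin at the centre of the underside, z up: the recess's floor is 10 mm and the block's top 18 mm above the origin; x and y run parallel to the sides.
- stand_50: the beech stand of the 50 g weight, the smallest of four: a square light-wood block 48 x 48 mm, 18 mm high, fixed to the worktop, with one round recess in the middle of its top, 24 mm in diameter (6 mm wider than its weight), 8 mm deep, lined with dark green felt, its mouth chamfered by 3 mm. Origin at the centre of the underside, z up: the recess's floor is 10 mm and the block's top 18 mm above the origin; x and y run parallel to the sides.
- scale: white bench scale, fixed: 215 mm deep (from 110 mm in front of the origin to 105 mm behind it), 170 mm wide, with a low display panel at its front (-x) and a round steel pan of 132 mm diameter, whose centre is 30 mm along +x of the origin and whose flat top is 56 mm above it. Origin on the worktop under the scale; z up. The pan does not move.
- acid_a: brown dropper bottle of test acid with a black cap, 30 mm in diameter, 82 mm high, loose, the nearer of two that stand at the back of the table; not to be handled. Origin at the centre of its underside, z along its axis.
Not all that is in view belongs to the job. Leave any blue or green look-alike of the weight_100 alone.

How it is judged:
At the end, for the whole second after the job is handed in: Each of the four weights stands in the recess of its own stand: its axis within 8 mm of the stand's centre, its underside on the recess floor (not more than 3 mm above it), upright within 0.12 rad, at rest and released (horizontal distance between weight_500 and stand_500 below 0.008 m and z of weight_500 in the frame of stand_500 between 0.006 and 0.013 m and angle between each of weight_500, weight_200, weight_100, weight_50's own z axis and vertical below 0.12 rad and linear speed of each of weight_500, weight_200, weight_100, weight_50 below 0.02 m/s and contact force between the fingers and weight_500 below 0.1 N and horizontal distance between weight_200 and stand_200 below 0.008 m and z of weight_200 in the frame of stand_200 between 0.006 and 0.013 m and contact force between the fingers and weight_200 below 0.1 N and horizontal distance between weight_100 and stand_100 below 0.008 m and z of weight_100 in the frame of stand_100 between 0.006 and 0.013 m and contact force between the fingers and weight_100 below 0.1 N and horizontal distance between weight_50 and stand_50 below 0.008 m and z of weight_50 in the frame of stand_50 between 0.006 and 0.013 m and contact force between the fingers and weight_50 below 0.1 N); the robot touches nothing.
It fails at once if a weight is dropped into its stand (let go above it with its underside more than 20 mm over the recess floor) ((horizontal distance between weight_500 and stand_500 below 0.02 m and z of weight_500 in the frame of stand_500 above 0.03 m and contact force between the fingers and weight_500 below 0.05 N) or (horizontal distance between weight_200 and stand_200 below 0.02 m and z of weight_200 in the frame of stand_200 above 0.03 m and contact force between the fingers and weight_200 below 0.05 N) or (horizontal distance between weight_100 and stand_100 below 0.02 m and z of weight_100 in the frame of stand_100 above 0.03 m and contact force between the fingers and weight_100 below 0.05 N) or (horizontal distance between weight_50 and stand_50 below 0.02 m and z of weight_50 in the frame of stand_50 above 0.03 m and contact force between the fingers and weight_50 below 0.05 N)).
It fails at once if the acid bottle is knocked over (angle between acid_a's own z axis and vertical above 0.5 rad).
It also fails if it takes over 106 s, if anything falls off the work surface, if the arm or the gripper's body presses on something with over 40 N, if the wrist force passes 120 N, or if a joint passes its speed limit or range.

## Working session

There is one attempt and no reset: what is moved stays moved. The work goes in short steps, Python scripts to look and compute and a tool call to move; the robot and the scene stay as the last step left them, time stands still between calls to the robot, and variables do not carry over. Pictures are saved under pics/ and viewed, at most 14 in all, crops included, and the job is handed in when it is done.

Besides the shell and the picture viewer there is one more tool, called as name([rows], argument=value, ...), one row to a line, values as JSON. arm_command: Moves the arm, as the interface text tells. Its arguments: {"type":"object","properties":{"steps":{"type":"array","items":{"type":"object","properties":{"rot":{"type":"array","items":{"type":"number"}},"slide":{"type":"array","items":{"type":"number"}},"grip":{"type":"number"}}}},"newtons":{"type":"number"}},"required":["steps"]}

```bash
mkdir -p pics
cat > h.py <<'E'
import numpy as np, cv2
from bench import sensors, eyes, order
def shot(n,fn=None):
    p=eyes.camera(n)
    if fn: cv2.imwrite('pics/'+fn,cv2.cvtColor(p['pixels'],cv2.COLOR_RGB2BGR))
    return p
def world(p,u,v,z):
    K=p['intrinsics']; d=np.array([(u-K[0][2])/K[0][0],(v-K[1][2])/K[1][1]]); s=d.copy()
    for _ in range(20): s=d/(1+p['k1']*(s@s))
    T=np.array(p['pose']); r=T[:3,:3]@np.array([s[0],s[1],1]); o=T[:3,3]
    return o+r*(z-o[2])/r[2]
def pix(p,X):
    T=np.array(p['pose']); c=T[:3,:3].T@(np.array(X)-T[:3,3]); s=c[:2]/c[2]; s=s*(1+p['k1']*(s@s)); K=p['intrinsics']
    return np.array([K[0][0]*s[0]+K[0][2],K[1][1]*s[1]+K[1][2]])
E
python3 - <<'E'
from h import *
for n in('top','scene'):
    p=shot(n,n+'1.png'); print(n,np.round(p['pose'],3).tolist(),p['k1'],np.array(p['intrinsics']).tolist())
    for t in['weight_500','weight_200','weight_100','weight_50','stand_500','stand_200','stand_100','stand_50','scale','acid_a']:
        print(t,[(np.round(d['bbox']).tolist(),round(d['conf'],2)) for d in eyes.look_for(t,p)[:4]])
s=sensors.read_state();print(s)
E
```

```text
top [[-0.016, -0.986, 0.169, 0.387], [-1.0, 0.018, 0.008, 0.0], [-0.011, -0.169, -0.986, 1.546], [0.0, 0.0, 0.0, 1.0]] 0.041824211071721996 [[498.0629334726777, 0.0, 324.3247303983204], [0.0, 498.0629334726777, 239.49943568394548], [0.0, 0.0, 1.0]]
weight_500 [([288.0, 246.0, 298.0, 257.0], 0.61), ([191.0, 262.0, 209.0, 274.0], 0.54), ([432.0, 255.0, 440.0, 260.0], 0.46), ([441.0, 235.0, 452.0, 243.0], 0.38)]
weight_200 [([288.0, 246.0, 298.0, 257.0], 0.61), ([191.0, 262.0, 209.0, 274.0], 0.54), ([432.0, 255.0, 440.0, 260.0], 0.46), ([441.0, 235.0, 452.0, 243.0], 0.38)]
weight_100 [([288.0, 246.0, 298.0, 257.0], 0.61), ([191.0, 262.0, 209.0, 274.0], 0.54), ([432.0, 255.0, 440.0, 260.0], 0.46), ([441.0, 235.0, 452.0, 243.0], 0.38)]
weight_50 [([288.0, 246.0, 298.0, 257.0], 0.61), ([191.0, 262.0, 209.0, 274.0], 0.54), ([432.0, 255.0, 440.0, 260.0], 0.46), ([441.0, 235.0, 452.0, 243.0], 0.38)]
stand_500 [([326.0, 234.0, 359.0, 260.0], 0.9), ([356.0, 281.0, 378.0, 308.0], 0.6), ([377.0, 236.0, 396.0, 260.0], 0.56)]
stand_200 [([326.0, 234.0, 359.0, 260.0], 0.9), ([356.0, 281.0, 378.0, 30
[... 2094 characters left out ...]
_positions': array([-1.34062871,  0.33221326, -0.06472097,  1.46010943,  0.02160059,
        1.34989413, -0.08847501]), 'joint_vel': array([-0.00054561,  0.00108217, -0.0004423 , -0.00022195,  0.00035548,
       -0.0012382 , -0.00118017]), 'joint_torque': array([ 4.76358236e-04, -6.23041606e+01,  2.46865035e-02, -3.90131807e+01,
       -6.12870650e-02,  3.18131433e-02,  2.09770121e-05]), 'ee_pos': array([0.15627778, 0.60516559, 0.22256278]), 'eef_rot': array([ 1.26023622e-01,  9.92027240e-01,  3.60423484e-05, -8.00136470e-06]), 'ft_force': array([-0.50617945, -0.85215789, -0.12383953]), 'torque': array([-0.03955159,  0.01991628,  0.05492777]), 'grip_force': 0.0, 'width': 0.08728373251847374}
```

Run:
```python
import cv2
a=cv2.imread('pics/top1.png'); b=cv2.imread('pics/scene1.png')
cv2.imwrite('pics/topc.png',cv2.resize(a[170:330,170:470],(800,427),interpolation=cv2.INTER_CUBIC))
cv2.imwrite('pics/scenec.png',cv2.resize(b[160:410,190:490],(720,600),interpolation=cv2.INTER_CUBIC))
```

```text
(no output)
```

View pics/topc.png

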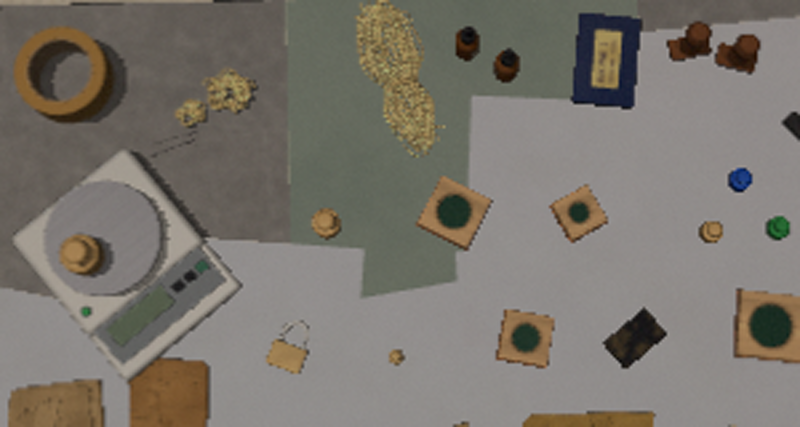

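View pics/scenec.png

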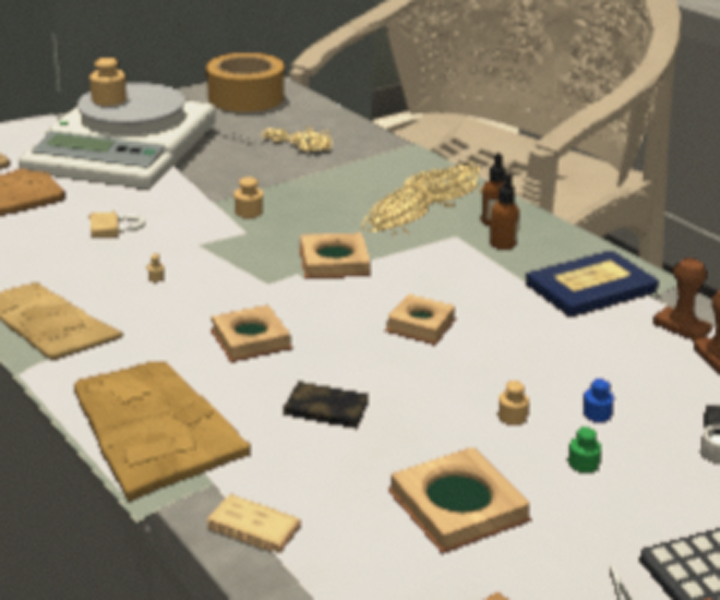

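The 500 g weight is on the pan at crop pixel (80,254) of the top view. The other brass weights are 200 at (326,222), 100 at (711,231) and 50 at (397,356).

Things that could be mistaken for them are the blue one (740,179), the green one (778,228) and the padlock (288,352). I choose only the knobbed brass ones.

The stands are 200 at (455,211), 50 at (579,212), 100 at (526,337) and 500 at (770,325).

Run:
```python
from h import *
p=shot('top'); im=p['pixels']
hsv=cv2.cvtColor(im,cv2.COLOR_RGB2HSV)
C=lambda u,v:(170+u/2.667,170+v/2.667)
for n,u,v,z,w in[('s200',455,211,.016,12),('s50',579,212,.016,8),('s100',526,337,.016,10),('s500',770,325,.016,14)]:
    u,v=C(u,v);y0,x0=int(v)-w,int(u)-w
    h=hsv[y0:y0+2*w,x0:x0+2*w].astype(int); m=(h[...,0]>45)&(h[...,0]<95)&(h[...,2]<90)
    ys,xs=np.nonzero(m); cu,cv_=xs.mean()+x0,ys.mean()+y0
    print(n,m.sum(),round(cu,1),round(cv_,1),world(p,cu,cv_,z).round(4), world(p,u,v,z).round(3))
for n,u,v,z in[('w500',80,254,.091),('w200',326,222,.03),('w100',711,231,.023),('w50',397,356,.02),('blue',740,179,.02),('green',778,228,.02),('scale',128,260,.03),('acid',506,65,.05),('chipdark',635,337,.01)]:
    print(n,world(p,*C(u,v),z).round(3))
p=shot('wrist','w0.png');T=np.array(p['pose']);print(T.round(3).tolist(),p['k1'],p['intrinsics'])
```

```text
s200 106 339.9 248.8 [ 0.6192 -0.0347  0.016 ] [ 0.618 -0.037  0.016]
s50 32 386.7 249.4 [ 0.6149 -0.1795  0.016 ] [ 0.614 -0.181  0.016]
s100 70 366.8 296.2 [ 0.4715 -0.1136  0.016 ] [ 0.471 -0.115  0.016]
s500 173 458.5 291.8 [ 0.4807 -0.3925  0.016 ] [ 0.48  -0.393  0.016]
w500 [0.566 0.379 0.091]
w200 [0.606 0.112 0.03 ]
w100 [ 0.589 -0.331  0.023]
w50 [0.452 0.033 0.02 ]
blue [ 0.649 -0.368  0.02 ]
green [ 0.591 -0.408  0.02 ]
scale [0.566 0.34  0.03 ]
acid [ 0.783 -0.099  0.05 ]
chipdark [ 0.469 -0.24   0.01 ]
[[0.252, 0.922, 0.293, 0.075], [0.968, -0.24, -0.077, 0.626], [-0.0, 0.302, -0.953, 0.385], [0.0, 0.0, 0.0, 1.0]] 0.016298410202499256 [[375.96358289   0.         324.15110192]
 [  0.         375.96358289 241.03993196]
 [  0.           0.           1.        ]]
```

arm_command([
  {"slide": [0.05, -0.025, 0], "rot": [0, 0, 7.25], "grip": 1},
  {"slide": [0.05, -0.025, 0], "rot": [0, 0, 7.25], "grip": 1},
  {"slide": [0.053, -0.03, 0], "grip": 1},
  {"slide": [0.053, -0.03, 0], "grip": 1},
  {"slide": [0.053, -0.03, 0], "grip": 1},
  {"slide": [0.053, -0.03, 0], "grip": 1},
  {"slide": [0.053, -0.03, 0], "grip": 1},
  {"slide": [0.045, -0.026, 0], "grip": 1},
])

```text
schema error: expected keys rot, slide, grip
```

Run:
```python
from h import *
p=shot('wrist','w1.png');print(np.array(p['pose']).round(3).tolist())
s=sensors.read_state();print(s['ee_pos'],s['eef_rot'],s['joint_positions'],s['joint_vel'].round(3))
for t in['weight_500','scale']:print([(d['bbox'],d['conf']) for d in eyes.look_for(t,p)[:3]])
```

```text
[[0.252, 0.922, 0.293, 0.075], [0.968, -0.24, -0.077, 0.626], [-0.0, 0.302, -0.953, 0.385], [0.0, 0.0, 0.0, 1.0]]
[0.15631592 0.6051846  0.22260455] [1.26067984e-01 9.92021601e-01 8.24510684e-05 4.32262347e-06] [-1.34061609  0.33217887 -0.06468094  1.46006681  0.02160634  1.34987651
 -0.08851433] [ 0.    -0.001  0.001 -0.001 -0.    -0.002  0.001]
[]
[]
```

View pics/w1.png

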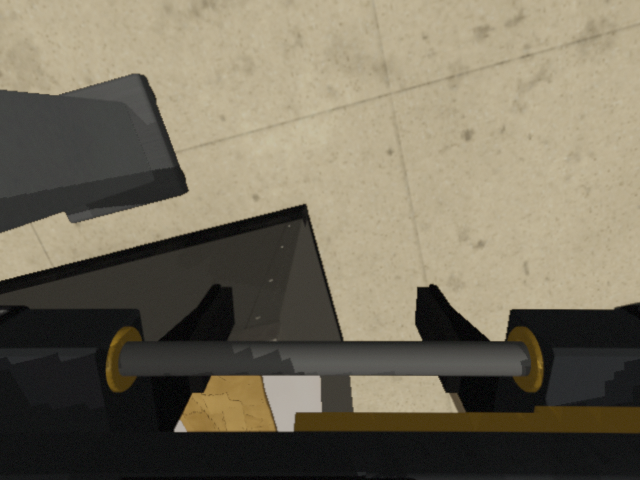

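arm_command([
  {"slide": [0.05, -0.025, 0], "rot": [0, 0, 7.25], "grip": 1},
  {"slide": [0.05, -0.025, 0], "rot": [0, 0, 7.25], "grip": 1},
  {"slide": [0.053, -0.03, 0], "rot": [0, 0, 0], "grip": 1},
  {"slide": [0.053, -0.03, 0], "rot": [0, 0, 0], "grip": 1},
  {"slide": [0.053, -0.03, 0], "rot": [0, 0, 0], "grip": 1},
  {"slide": [0.053, -0.03, 0], "rot": [0, 0, 0], "grip": 1},
  {"slide": [0.053, -0.03, 0], "rot": [0, 0, 0], "grip": 1},
  {"slide": [0.053, -0.026, 0], "rot": [0, 0, 0], "grip": 1},
])

```text
time: 2.35
ee_pos: [0.576, 0.3779, 0.2229]
eef_rot: [-0.0, 1.0, 0.0, 0.0]
ft_force: [-0.3, 0.2, -0.2]
width: 0.0869
grip_force: 0.0
```

Run:
```python
from h import *
p=shot('wrist','w2.png');print(np.array(p['pose']).round(3).tolist())
s=sensors.read_state();print(s['ee_pos'],s['eef_rot'],s['joint_positions'],s['joint_vel'].round(3))
print(pix(p,s['ee_pos']))
for t in['weight_500','scale']:print([(d['bbox'],d['conf']) for d in eyes.look_for(t,p)[:3]])
```

```text
[[0.002, 0.953, 0.303, 0.492], [1.0, -0.002, -0.001, 0.378], [-0.0, 0.303, -0.953, 0.385], [0.0, 0.0, 0.0, 1.0]]
[0.58304187 0.37064729 0.22194712] [ 0.0041976   0.99998716 -0.00214811  0.0018589 ] [-0.73271838  0.47807767  0.14378921  1.27008426 -0.06124271  1.39738222
  0.96807898] [-0.024 -0.039  0.012  0.074  0.042 -0.028 -0.126]
[309.76867814 317.22441636]
[([41.4, 218.4, 88.9, 262.6], 0.66)]
[([152.1, 51.8, 417.4, 327.1], 0.76)]
```

View pics/w2.png

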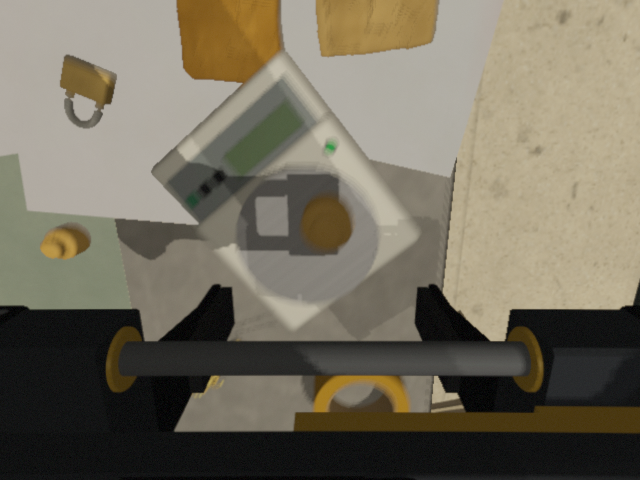

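The 500 g weight is on the pan at (326,222) and the 200 g is at (66,242). The fingers frame the view from below. I'll locate the weight by matching its silhouette centroid.

```bash
cat >> h.py <<'E'
from scipy.optimize import fsolve
D={500:(.022,.035,.052),200:(.017,.026,.040),100:(.013,.021,.033),50:(.009,.018,.028)}
def rings(*rz): 
    a=np.linspace(0,2*np.pi,40); return np.concatenate([np.c_[r*np.cos(a),r*np.sin(a),0*a+z] for r,z in rz])
def cen(p,pts,xy):
    q=np.array([pix(p,[x+xy[0],y+xy[1],z]) for x,y,z in pts]).astype(np.float32)
    m=cv2.moments(cv2.convexHull(q)); return np.array([m['m10'],m['m01']])/m['m00'], m['m00']
def blob(p,mask,uv):
    n,l,st,c=cv2.connectedComponentsWithStats(mask.astype(np.uint8),connectivity=4)
    ok=[i for i in range(1,n) if st[i,4]>25]; i=min(ok,key=lambda i:np.hypot(*(c[i]-uv)))
    ct,_=cv2.findContours((l==i).astype(np.uint8),cv2.RETR_EXTERNAL,cv2.CHAIN_APPROX_NONE); h=cv2.convexHull(ct[0]); m=cv2.moments(h)
    return np.array([m['m10'],m['m01']])/m['m00'], m['m00']
def find(p,kind,g,guess):
    hsv=cv2.cvtColor(p['pixels'],cv2.COLOR_RGB2HSV).astype(int); H,S,V=hsv[...,0],hsv[...,1],hsv[...,2]
    r,h,t=D[g]
    if kind=='w':
        z0=.056 if g==500 else 0; pts=rings((r,z0+.0005),(r,z0+h),(r*.55,z0+t)); mask=(H>8)&(H<28)&(S>110)&(V>40)
    else: pts=rings((r+.003,.015)); mask=(H>45)&(H<95)&(V<100)&(S>60)
    c,a=blob(p,mask,cen(p,pts,guess)[0])
    xy=fsolve(lambda q:cen(p,pts,q)[0]-c,guess)
    print(kind,g,xy.round(4),'px',c.round(1),'area',a,'model',round(cen(p,pts,xy)[1])); return xy
E
python3 - <<'E'
from h import *
p=shot('wrist'); print(sensors.read_state()['ee_pos'])
find(p,'w',500,[.566,.379]); find(p,'w',200,[.606,.112])
p=shot('top')
find(p,'w',200,[.606,.112]);find(p,'w',100,[.589,-.331]);find(p,'w',50,[.452,.033])
E
```

```text
[0.57532655 0.37797748 0.22206235]
w 500 [0.5695 0.3818] px [332.3 216.7] area 2311.0 model 2583
w 200 [0.6088 0.1132] px [ 68.3 240.8] area 1326.0 model 1507
w 200 [0.6087 0.1152] px [291.7 253.1] area 75.0 model 107
w 100 [ 0.5906 -0.333 ] px [436.5 256.5] area 41.0 model 69
w 50 [0.33   0.0184] px [324.3 344.3] area 891.0 model 30
```

arm_command([
  {"slide": [-0.006, 0.004, -0.04], "rot": [0, 0, 0], "grip": 1},
  {"slide": [0, 0, -0.045], "rot": [0, 0, 0], "grip": 1},
  {"slide": [0, 0, -0.04], "rot": [0, 0, 0], "grip": 1},
  {"slide": [0, 0, -0.027], "rot": [0, 0, 0], "grip": 1},
  {"slide": [0, 0, 0], "rot": [0, 0, 0], "grip": 1},
  {"slide": [0, 0, 0], "rot": [0, 0, 0], "grip": 0},
  {"slide": [0, 0, 0], "rot": [0, 0, 0], "grip": 0},
  {"slide": [0, 0, 0], "rot": [0, 0, 0], "grip": 0},
], newtons=30)

```text
time: 3.6
ee_pos: [0.5687, 0.3836, 0.0717]
eef_rot: [-0.0, 1.0, 0.001, 0.001]
ft_force: [0.2, -0.0, -0.1]
width: 0.065
grip_force: 0.0
```

arm_command([
  {"slide": [0, 0, 0], "rot": [0, 0, 0], "grip": 0},
  {"slide": [0, 0, 0], "rot": [0, 0, 0], "grip": 0},
  {"slide": [0, 0, 0], "rot": [0, 0, 0], "grip": 0},
  {"slide": [0, 0, 0], "rot": [0, 0, 0], "grip": 0},
  {"slide": [0, 0, 0], "rot": [0, 0, 0], "grip": 0},
  {"slide": [0, 0, 0.02], "rot": [0, 0, 0], "grip": 0},
  {"slide": [0, 0, 0.05], "rot": [0, 0, 0], "grip": 0},
  {"slide": [0, 0, 0.05], "rot": [0, 0, 0], "grip": 0},
], newtons=30)

```text
time: 4.6
ee_pos: [0.5678, 0.3834, 0.1923]
eef_rot: [-0.0, 1.0, 0.0, -0.0]
ft_force: [1.4, 0.9, -5.3]
width: 0.0431
grip_force: 30.0
```

arm_command([
  {"slide": [-0.003, -0.03, 0.015], "rot": [0, 0, 0], "grip": 0},
  {"slide": [-0.006, -0.05, 0.015], "rot": [0, 0, 0], "grip": 0},
  {"slide": [-0.007, -0.06, 0], "rot": [0, 0, 0], "grip": 0},
  {"slide": [-0.007, -0.06, 0], "rot": [0, 0, 0], "grip": 0},
  {"slide": [-0.007, -0.06, 0], "rot": [0, 0, 0], "grip": 0},
  {"slide": [-0.007, -0.06, 0], "rot": [0, 0, 0], "grip": 0},
  {"slide": [-0.007, -0.06, 0], "rot": [0, 0, 0], "grip": 0},
  {"slide": [-0.007, -0.06, 0], "rot": [0, 0, 0], "grip": 0},
])

```text
time: 5.6
ee_pos: [0.5169, -0.0583, 0.2216]
eef_rot: [-0.0, 1.0, 0.001, 0.001]
ft_force: [1.5, -0.3, -5.1]
width: 0.0432
grip_force: 30.0
```

arm_command([
  {"slide": [-0.007, -0.06, 0], "rot": [0, 0, 0], "grip": 0},
  {"slide": [-0.007, -0.06, 0], "rot": [0, 0, 0], "grip": 0},
  {"slide": [-0.007, -0.06, 0], "rot": [0, 0, 0], "grip": 0},
  {"slide": [-0.007, -0.06, 0], "rot": [0, 0, 0], "grip": 0},
  {"slide": [-0.007, -0.06, 0], "rot": [0, 0, 0], "grip": 0},
  {"slide": [-0.003, -0.036, 0], "rot": [0, 0, 0], "grip": 0},
  {"slide": [0, 0, 0], "rot": [0, 0, 0], "grip": 0},
  {"slide": [0, 0, 0], "rot": [0, 0, 0], "grip": 0},
])

```text
time: 6.6
ee_pos: [0.4799, -0.3919, 0.2208]
eef_rot: [-0.001, 1.0, 0.001, 0.0]
ft_force: [0.4, 0.6, -4.4]
width: 0.0428
grip_force: 30.0
```

Run:
```python
from h import *
p=shot('wrist','w3.png');s=sensors.read_state();print(s['ee_pos'],s['joint_positions'])
find(p,'s',500,[.4807,-.3925]); print(pix(p,s['ee_pos']))
try:
  find(p,'w',100,[.5906,-.333])
except Exception as e: print(e)
```

```text
[ 0.48009333 -0.39148986  0.22082704] [ 0.14115516  0.35463585  0.607283    1.50845737 -0.20612918  1.34290252
  2.33874054]
s 500 [ 0.4817 -0.3948] px [321.5 210.8] area 1607.5 model 1901
[325.59491119 305.53760003]
w 100 [ 0.5871 -0.392 ] px [324.3 304.7] area 6666.0 model 607
```

View pics/w3.png

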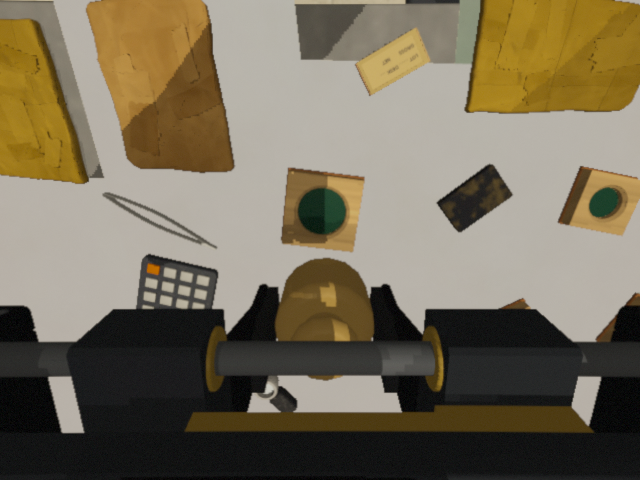

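The stand_500 recess is at (321,210), and the held weight is at (325,320). I'll lower it.

arm_command([
  {"slide": [0.0005, -0.0025, -0.04], "rot": [0, 0, 0], "grip": 0},
  {"slide": [0, 0, -0.045], "rot": [0, 0, 0], "grip": 0},
  {"slide": [0, 0, -0.045], "rot": [0, 0, 0], "grip": 0},
  {"slide": [0, 0, -0.034], "rot": [0, 0, 0], "grip": 0},
  {"slide": [0, 0, -0.01], "rot": [0, 0, 0], "grip": 0},
  {"slide": [0, 0, -0.01], "rot": [0, 0, 0], "grip": 0},
  {"slide": [0, 0, -0.01], "rot": [0, 0, 0], "grip": 0},
  {"slide": [0, 0, 0], "rot": [0, 0, 0], "grip": 0},
])

```text
time: 7.65
ee_pos: [0.4798, -0.3952, 0.0265]
eef_rot: [-0.0, 1.0, 0.0, -0.0]
ft_force: [-0.9, 0.3, -5.2]
width: 0.0432
grip_force: 30.0
```

arm_command([
  {"slide": [0, 0, 0], "rot": [0, 0, 0], "grip": 0.8},
  {"slide": [0, 0, 0], "rot": [0, 0, 0], "grip": 0.8},
  {"slide": [0, 0, 0], "rot": [0, 0, 0], "grip": 0.8},
  {"slide": [0, 0, 0.01], "rot": [0, 0, 0], "grip": 0.8},
  {"slide": [0, 0, 0.04], "rot": [0, 0, 0], "grip": 0.8},
  {"slide": [0.02, 0.02, 0.05], "rot": [0, 0, 0], "grip": 0.8},
  {"slide": [0.05, 0.02, 0.05], "rot": [0, 0, 0], "grip": 0.8},
  {"slide": [0.04, 0.02, 0], "rot": [0, 0, 0], "grip": 0.8},
])

```text
time: 8.65
ee_pos: [0.5851, -0.3392, 0.1747]
eef_rot: [0.0, 1.0, -0.002, 0.004]
ft_force: [0.3, -1.1, -1.0]
width: 0.0696
grip_force: 0.0
```

Run:
```python
from h import *
p=shot('wrist');p=shot('wrist');p=shot('wrist','w4.png');s=sensors.read_state();print(s['ee_pos'],s['joint_vel'].round(2))
hsv=cv2.cvtColor(p['pixels'],cv2.COLOR_RGB2HSV)
find(p,'w',100,[.5906,-.333])
r,h,t=D[500];q=pix(p,[.481,-.394,.045]);print(q)
```

```text
[ 0.58460388 -0.33593847  0.16942046] [ 0.03 -0.02  0.04  0.05  0.02 -0.    0.01]
w 100 [ 0.5916 -0.3343] px [323.5 225.7] area 641.0 model 832
[239.76179826  86.65279005]
```

View pics/w4.png

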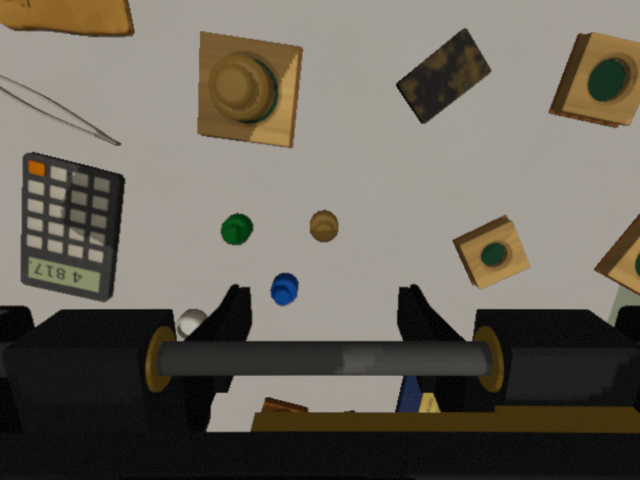

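The 500 g weight sits in its stand (245,88). The brass 100 g is at (323,226), with green at (236,229) and blue at (285,289) to keep clear of.

arm_command([
  {"slide": [0.006, 0.002, 0], "rot": [0, 0, 0], "grip": 0.75},
  {"slide": [0, 0, -0.03], "rot": [0, 0, 0], "grip": 0.75},
  {"slide": [0, 0, -0.04], "rot": [0, 0, 0], "grip": 0.75},
  {"slide": [0, 0, -0.03], "rot": [0, 0, 0], "grip": 0.75},
  {"slide": [0, 0, 0], "rot": [0, 0, 0], "grip": 0.75},
  {"slide": [0, 0, 0], "rot": [0, 0, 0], "grip": 0.75},
  {"slide": [0, 0, 0], "rot": [0, 0, 0], "grip": 0.75},
  {"slide": [0, 0, 0], "rot": [0, 0, 0], "grip": 0.75},
])

```text
time: 9.8
ee_pos: [0.5888, -0.3366, 0.0702]
eef_rot: [-0.0, 1.0, -0.0, 0.001]
ft_force: [0.2, -0.6, -0.2]
width: 0.0653
grip_force: 0.0
```

Run:
```python
from h import *
p=shot('wrist','w5.png');s=sensors.read_state();print(s['ee_pos'],s['joint_vel'].round(2))
find(p,'w',100,[.5906,-.333])
```

```text
[ 0.58868008 -0.33654699  0.06996023] [-0.  0.  0.  0.  0. -0.  0.]
w 100 [ 0.592 -0.334] px [328.8 266.7] area 1445.0 model 1728
```

arm_command([
  {"slide": [0.003, 0.0025, -0.025], "rot": [0, 0, 0], "grip": 0.75},
  {"slide": [0, 0, -0.025], "rot": [0, 0, 0], "grip": 0.75},
  {"slide": [0, 0, -0.009], "rot": [0, 0, 0], "grip": 0.6},
  {"slide": [0, 0, 0], "rot": [0, 0, 0], "grip": 0},
  {"slide": [0, 0, 0], "rot": [0, 0, 0], "grip": 0},
  {"slide": [0, 0, 0], "rot": [0, 0, 0], "grip": 0},
  {"slide": [0, 0, 0], "rot": [0, 0, 0], "grip": 0},
  {"slide": [0, 0, 0], "rot": [0, 0, 0], "grip": 0},
], newtons=20)

```text
time: 10.85
ee_pos: [0.5917, -0.334, 0.0108]
eef_rot: [-0.0, 1.0, -0.0, 0.0]
ft_force: [-0.5, 0.0, 4.1]
width: 0.025
grip_force: 20.0
```

arm_command([
  {"slide": [0, 0, 0], "rot": [0, 0, 0], "grip": 0},
  {"slide": [0, 0, 0], "rot": [0, 0, 0], "grip": 0},
  {"slide": [0, 0, 0.02], "rot": [0, 0, 0], "grip": 0},
  {"slide": [0, 0, 0.04], "rot": [0, 0, 0], "grip": 0},
  {"slide": [0, 0, 0.04], "rot": [0, 0, 0], "grip": 0},
  {"slide": [0, 0, 0.03], "rot": [0, 0, 0], "grip": 0},
  {"slide": [0, 0, 0], "rot": [0, 0, 0], "grip": 0},
  {"slide": [0, 0, 0], "rot": [0, 0, 0], "grip": 0},
], newtons=20)

```text
time: 11.85
ee_pos: [0.591, -0.3335, 0.1396]
eef_rot: [-0.0, 1.0, 0.0, -0.0]
ft_force: [-0.7, 0.2, -0.2]
width: 0.0249
grip_force: 20.0
```

arm_command([
  {"slide": [-0.02, 0.035, 0], "rot": [0, 0, 0], "grip": 0},
  {"slide": [-0.025, 0.045, 0], "rot": [0, 0, 0], "grip": 0},
  {"slide": [-0.025, 0.045, 0], "rot": [0, 0, 0], "grip": 0},
  {"slide": [-0.025, 0.045, 0], "rot": [0, 0, 0], "grip": 0},
  {"slide": [-0.018, 0.035, 0], "rot": [0, 0, 0], "grip": 0},
  {"slide": [-0.007, 0.015, 0], "rot": [0, 0, 0], "grip": 0},
  {"slide": [0, 0, 0], "rot": [0, 0, 0], "grip": 0},
  {"slide": [0, 0, 0], "rot": [0, 0, 0], "grip": 0},
])

```text
time: 12.85
ee_pos: [0.4713, -0.1147, 0.1398]
eef_rot: [0.0, 1.0, -0.0, -0.0]
ft_force: [-0.5, -0.6, -1.2]
width: 0.025
grip_force: 20.0
```

Run:
```python
from h import *
p=shot('wrist','w6.png');s=sensors.read_state();print(s['ee_pos'],s['joint_vel'].round(2),s['width'])
find(p,'s',100,[.4715,-.1136])
```

```text
[ 0.47135037 -0.11485888  0.13977463] [ 0.  0. -0. -0.  0.  0. -0.] 0.024748145387487867
s 100 [ 0.4721 -0.115 ] px [324.1 232.9] area 948.5 model 1211
```

View pics/w6.png

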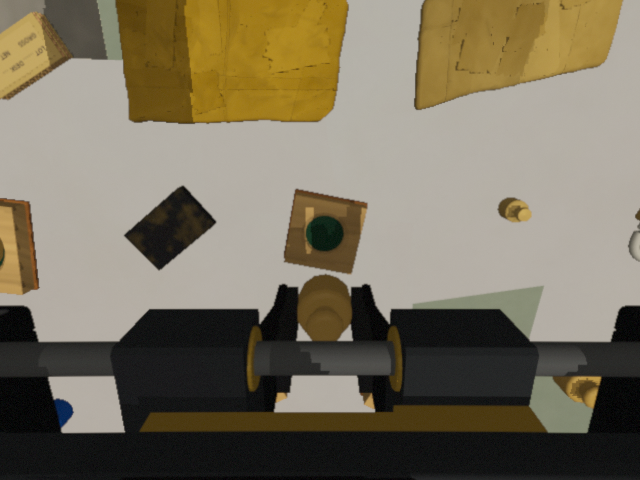

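The stand_100 recess is at (324,233), directly beneath the held weight, so I'll lower it.

arm_command([
  {"slide": [0.0005, 0, -0.03], "rot": [0, 0, 0], "grip": 0},
  {"slide": [0, 0, -0.035], "rot": [0, 0, 0], "grip": 0},
  {"slide": [0, 0, -0.025], "rot": [0, 0, 0], "grip": 0},
  {"slide": [0, 0, -0.01], "rot": [0, 0, 0], "grip": 0},
  {"slide": [0, 0, -0.01], "rot": [0, 0, 0], "grip": 0},
  {"slide": [0, 0, -0.0085], "rot": [0, 0, 0], "grip": 0},
  {"slide": [0, 0, 0], "rot": [0, 0, 0], "grip": 0},
  {"slide": [0, 0, 0], "rot": [0, 0, 0], "grip": 0},
])

```text
time: 13.9
ee_pos: [0.4722, -0.1139, 0.022]
eef_rot: [-0.0, 1.0, 0.0, 0.0]
ft_force: [-0.6, -0.0, -1.2]
width: 0.025
grip_force: 20.0
```

arm_command([
  {"slide": [0, 0, -0.001], "rot": [0, 0, 0], "grip": 0},
  {"slide": [0, 0, 0], "rot": [0, 0, 0], "grip": 0.6},
  {"slide": [0, 0, 0], "rot": [0, 0, 0], "grip": 0.6},
  {"slide": [0, 0, 0], "rot": [0, 0, 0], "grip": 0.6},
  {"slide": [0, 0, 0.01], "rot": [0, 0, 0], "grip": 0.6},
  {"slide": [0, 0, 0.03], "rot": [0, 0, 0], "grip": 0.6},
  {"slide": [0, 0, 0.04], "rot": [0, 0, 0], "grip": 0.6},
  {"slide": [-0.005, 0.04, 0.02], "rot": [0, 0, 0], "grip": 0.6},
])

```text
time: 14.9
ee_pos: [0.4678, -0.076, 0.1234]
eef_rot: [0.002, 1.0, -0.0, 0.002]
ft_force: [1.0, 1.2, -0.4]
width: 0.052
grip_force: 0.0
```

arm_command([
  {"slide": [-0.005, 0.045, 0], "rot": [0, 0, 0], "grip": 0.6},
  {"slide": [-0.005, 0.04, 0], "rot": [0, 0, 0], "grip": 0.6},
  {"slide": [-0.005, 0.022, 0], "rot": [0, 0, 0], "grip": 0.6},
  {"slide": [0, 0, -0.02], "rot": [0, 0, 0], "grip": 0.6},
  {"slide": [0, 0, -0.02], "rot": [0, 0, 0], "grip": 0.6},
  {"slide": [0, 0, 0], "rot": [0, 0, 0], "grip": 0.6},
  {"slide": [0, 0, 0], "rot": [0, 0, 0], "grip": 0.6},
  {"slide": [0, 0, 0], "rot": [0, 0, 0], "grip": 0.6},
])

```text
time: 15.9
ee_pos: [0.4524, 0.0332, 0.0816]
eef_rot: [-0.0, 1.0, 0.0, 0.001]
ft_force: [-0.0, 0.3, -0.0]
width: 0.0523
grip_force: 0.0
```

Run:
```python
from h import *
p=shot('wrist','w7.png');s=sensors.read_state();print(s['ee_pos'],s['joint_vel'].round(2),s['width'])
find(p,'w',50,[.452,.033])
```

```text
[0.45234982 0.03321617 0.08140436] [ 0.  0. -0.  0. -0. -0.  0.] 0.05224668923029236
w 50 [0.454  0.0348] px [327. 257.] area 606.5 model 788
```

View pics/w7.png

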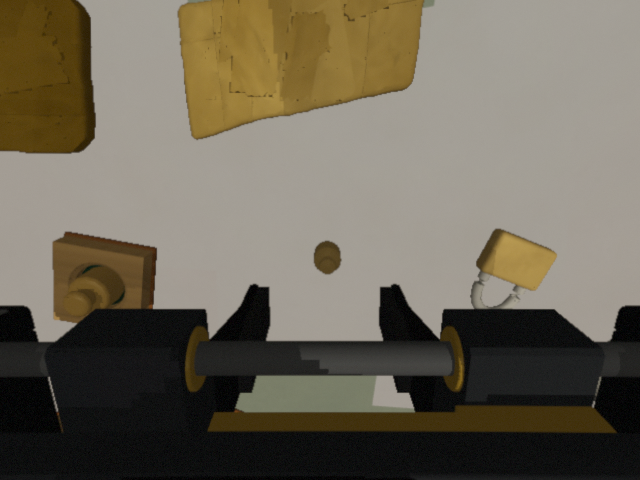

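The 100 g weight stands in its recess at (100,290). The 50 g is at (327,257), and the padlock at (520,262) is clear of the fingers.

arm_command([
  {"slide": [0.0015, 0.0015, -0.03], "rot": [0, 0, 0], "grip": 0.6},
  {"slide": [0, 0, -0.03], "rot": [0, 0, 0], "grip": 0.5},
  {"slide": [0, 0, -0.0115], "rot": [0, 0, 0], "grip": 0.5},
  {"slide": [0, 0, 0], "rot": [0, 0, 0], "grip": 0},
  {"slide": [0, 0, 0], "rot": [0, 0, 0], "grip": 0},
  {"slide": [0, 0, 0], "rot": [0, 0, 0], "grip": 0},
  {"slide": [0, 0, 0], "rot": [0, 0, 0], "grip": 0},
  {"slide": [0, 0, 0], "rot": [0, 0, 0], "grip": 0},
], newtons=15)

```text
time: 16.95
ee_pos: [0.454, 0.0348, 0.0097]
eef_rot: [-0.0, 1.0, 0.0, 0.001]
ft_force: [-0.0, 0.3, 6.7]
width: 0.016
grip_force: 15.1
```

arm_command([
  {"slide": [0, 0, 0], "rot": [0, 0, 0], "grip": 0},
  {"slide": [0, 0, 0.02], "rot": [0, 0, 0], "grip": 0},
  {"slide": [0, 0, 0.04], "rot": [0, 0, 0], "grip": 0},
  {"slide": [0, 0, 0.04], "rot": [0, 0, 0], "grip": 0},
  {"slide": [0.02, -0.025, 0.01], "rot": [0, 0, 0], "grip": 0},
  {"slide": [0.03, -0.04, 0], "rot": [0, 0, 0], "grip": 0},
  {"slide": [0.03, -0.04, 0], "rot": [0, 0, 0], "grip": 0},
  {"slide": [0.03, -0.04, 0], "rot": [0, 0, 0], "grip": 0},
])

```text
time: 17.95
ee_pos: [0.5642, -0.1114, 0.1191]
eef_rot: [-0.001, 1.0, 0.0, 0.0]
ft_force: [0.7, -0.2, 0.9]
width: 0.016
grip_force: 15.0
```

arm_command([
  {"slide": [0.03, -0.04, 0], "rot": [0, 0, 0], "grip": 0},
  {"slide": [0.015, -0.022, 0], "rot": [0, 0, 0], "grip": 0},
  {"slide": [0.006, -0.007, 0], "rot": [0, 0, 0], "grip": 0},
  {"slide": [0, 0, 0], "rot": [0, 0, 0], "grip": 0},
  {"slide": [0, 0, 0], "rot": [0, 0, 0], "grip": 0},
  {"slide": [0, 0, 0], "rot": [0, 0, 0], "grip": 0},
  {"slide": [0, 0, 0], "rot": [0, 0, 0], "grip": 0},
  {"slide": [0, 0, 0], "rot": [0, 0, 0], "grip": 0},
])

```text
time: 18.95
ee_pos: [0.6143, -0.1791, 0.1192]
eef_rot: [-0.0, 1.0, 0.0, 0.0]
ft_force: [-0.1, 0.1, -0.5]
width: 0.0157
grip_force: 15.0
```

Run:
```python
from h import *
p=shot('wrist','w8.png');s=sensors.read_state();print(s['ee_pos'],s['joint_vel'].round(2),s['width'])
find(p,'s',50,[.615,-.1795])
cv2.imwrite('pics/w8c.png',cv2.resize(cv2.cvtColor(p['pixels'][180:380,220:440],cv2.COLOR_RGB2BGR),None,fx=3,fy=3))
```

```text
[ 0.61432869 -0.17916927  0.11918344] [ 0.  0. -0. -0. -0.  0.  0.] 0.015791722977090795
s 50 [ 0.6162 -0.1816] px [321.1 242.1] area 559.0 model 772
```

View pics/w8c.png

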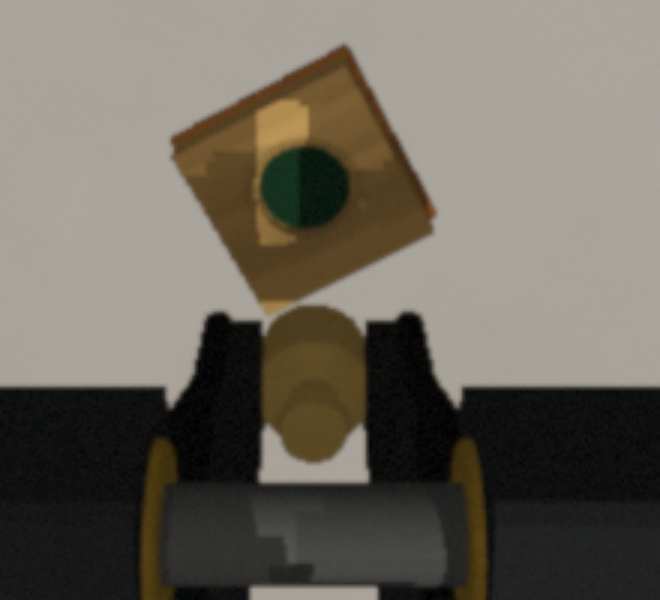

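arm_command([
  {"slide": [0.0015, -0.002, -0.03], "rot": [0, 0, 0], "grip": 0},
  {"slide": [0, 0, -0.03], "rot": [0, 0, 0], "grip": 0},
  {"slide": [0, 0, -0.014], "rot": [0, 0, 0], "grip": 0},
  {"slide": [0, 0, -0.008], "rot": [0, 0, 0], "grip": 0},
  {"slide": [0, 0, -0.008], "rot": [0, 0, 0], "grip": 0},
  {"slide": [0, 0, -0.008], "rot": [0, 0, 0], "grip": 0},
  {"slide": [0, 0, 0], "rot": [0, 0, 0], "grip": 0},
  {"slide": [0, 0, 0], "rot": [0, 0, 0], "grip": 0},
])

```text
time: 20.0
ee_pos: [0.6161, -0.1814, 0.0215]
eef_rot: [-0.0, 1.0, -0.0, 0.0]
ft_force: [1.0, 0.4, -0.6]
width: 0.0162
grip_force: 15.0
```

arm_command([
  {"slide": [0, 0, -0.001], "rot": [0, 0, 0], "grip": 0},
  {"slide": [0, 0, 0], "rot": [0, 0, 0], "grip": 0.5},
  {"slide": [0, 0, 0], "rot": [0, 0, 0], "grip": 0.5},
  {"slide": [0, 0, 0], "rot": [0, 0, 0], "grip": 0.5},
  {"slide": [0, 0, 0.01], "rot": [0, 0, 0], "grip": 0.5},
  {"slide": [0, 0, 0.03], "rot": [0, 0, 0], "grip": 0.5},
  {"slide": [0, 0, 0.04], "rot": [0, 0, 0], "grip": 0.6},
  {"slide": [0, 0.04, 0.02], "rot": [0, 0, 0], "grip": 0.75},
])

```text
time: 21.0
ee_pos: [0.6162, -0.1452, 0.1234]
eef_rot: [0.003, 1.0, -0.001, 0.002]
ft_force: [0.2, 0.5, 0.2]
width: 0.0551
grip_force: 0.0
```

arm_command([
  {"slide": [-0.002, 0.055, 0], "rot": [0, 0, 0], "grip": 0.75},
  {"slide": [-0.002, 0.055, 0], "rot": [0, 0, 0], "grip": 0.75},
  {"slide": [-0.002, 0.055, 0], "rot": [0, 0, 0], "grip": 0.75},
  {"slide": [-0.001, 0.055, 0], "rot": [0, 0, 0], "grip": 0.75},
  {"slide": [0, 0.035, 0], "rot": [0, 0, 0], "grip": 0.75},
  {"slide": [0, 0, -0.015], "rot": [0, 0, 0], "grip": 0.75},
  {"slide": [0, 0, 0], "rot": [0, 0, 0], "grip": 0.75},
  {"slide": [0, 0, 0], "rot": [0, 0, 0], "grip": 0.75},
])

```text
time: 22.0
ee_pos: [0.6091, 0.1118, 0.1055]
eef_rot: [0.001, 1.0, -0.0, 0.0]
ft_force: [-0.3, 0.6, 1.5]
width: 0.065
grip_force: 0.0
```

Run:
```python
from h import *
p=shot('wrist','w9.png');s=sensors.read_state();print(s['ee_pos'],s['joint_vel'].round(2),s['width'])
find(p,'w',200,[.6088,.114])
```

```text
[0.60921842 0.11208296 0.10566763] [ 0. -0. -0. -0. -0. -0. -0.] 0.06538989394407481
w 200 [0.6089 0.1132] px [326.6 245.7] area 1941.5 model 2237
```

View pics/w9.png

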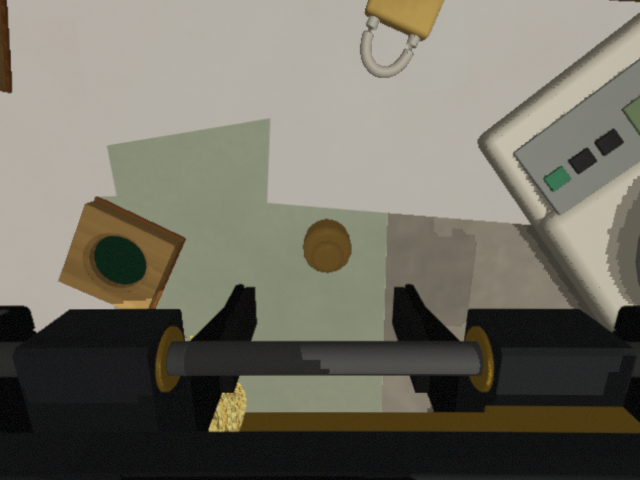

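The 200 g weight is at (327,246) and its stand at (120,260), so I'll grasp it.

arm_command([
  {"slide": [-0.0005, 0.001, -0.04], "rot": [0, 0, 0], "grip": 0.75},
  {"slide": [0, 0, -0.04], "rot": [0, 0, 0], "grip": 0.75},
  {"slide": [0, 0, -0.014], "rot": [0, 0, 0], "grip": 0.6},
  {"slide": [0, 0, 0], "rot": [0, 0, 0], "grip": 0},
  {"slide": [0, 0, 0], "rot": [0, 0, 0], "grip": 0},
  {"slide": [0, 0, 0], "rot": [0, 0, 0], "grip": 0},
  {"slide": [0, 0, 0], "rot": [0, 0, 0], "grip": 0},
  {"slide": [0, 0, 0], "rot": [0, 0, 0], "grip": 0},
], newtons=25)

```text
time: 23.05
ee_pos: [0.6094, 0.1147, 0.0126]
eef_rot: [-0.0, 1.0, 0.0, 0.001]
ft_force: [-0.8, -0.6, 7.3]
width: 0.033
grip_force: 25.0
```

arm_command([
  {"slide": [0, 0, 0], "rot": [0, 0, 0], "grip": 0},
  {"slide": [0, 0, 0], "rot": [0, 0, 0], "grip": 0},
  {"slide": [0, 0, 0.02], "rot": [0, 0, 0], "grip": 0},
  {"slide": [0, 0, 0.04], "rot": [0, 0, 0], "grip": 0},
  {"slide": [0, 0, 0.04], "rot": [0, 0, 0], "grip": 0},
  {"slide": [0.002, -0.03, 0.02], "rot": [0, 0, 0], "grip": 0},
  {"slide": [0.003, -0.045, 0], "rot": [0, 0, 0], "grip": 0},
  {"slide": [0.004, -0.045, 0], "rot": [0, 0, 0], "grip": 0},
])

```text
time: 24.05
ee_pos: [0.6174, -0.0063, 0.1328]
eef_rot: [-0.0, 1.0, 0.0, 0.001]
ft_force: [0.7, 0.2, -1.9]
width: 0.0327
grip_force: 25.0
```

arm_command([
  {"slide": [0.001, -0.02, 0], "rot": [0, 0, 0], "grip": 0},
  {"slide": [0, -0.008, 0], "rot": [0, 0, 0], "grip": 0},
  {"slide": [0, 0, 0], "rot": [0, 0, 0], "grip": 0},
  {"slide": [0, 0, 0], "rot": [0, 0, 0], "grip": 0},
  {"slide": [0, 0, 0], "rot": [0, 0, 0], "grip": 0},
  {"slide": [0, 0, 0], "rot": [0, 0, 0], "grip": 0},
  {"slide": [0, 0, 0], "rot": [0, 0, 0], "grip": 0},
  {"slide": [0, 0, 0], "rot": [0, 0, 0], "grip": 0},
])

```text
time: 25.05
ee_pos: [0.6183, -0.0333, 0.1311]
eef_rot: [-0.0, 1.0, 0.0, -0.0]
ft_force: [-0.2, -0.0, -1.7]
width: 0.0329
grip_force: 25.0
```

Run:
```python
from h import *
p=shot('wrist','w10.png');s=sensors.read_state();print(s['ee_pos'],s['joint_vel'].round(2),s['width'],s['grip_force'])
find(p,'s',200,[.6192,-.0347])
```

```text
[ 0.61832198 -0.03333637  0.13107963] [ 0.  0.  0. -0. -0.  0. -0.] 0.03290433294335784 24.999414870981127
s 200 [ 0.6199 -0.036 ] px [321.  236.8] area 1639.0 model 1992
```

arm_command([
  {"slide": [0.0018, -0.0024, -0.035], "rot": [0, 0, 0], "grip": 0},
  {"slide": [0, 0, -0.035], "rot": [0, 0, 0], "grip": 0},
  {"slide": [0, 0, -0.014], "rot": [0, 0, 0], "grip": 0},
  {"slide": [0, 0, -0.008], "rot": [0, 0, 0], "grip": 0},
  {"slide": [0, 0, -0.008], "rot": [0, 0, 0], "grip": 0},
  {"slide": [0, 0, -0.0085], "rot": [0, 0, 0], "grip": 0},
  {"slide": [0, 0, 0], "rot": [0, 0, 0], "grip": 0},
  {"slide": [0, 0, 0], "rot": [0, 0, 0], "grip": 0},
])

```text
time: 26.1
ee_pos: [0.6202, -0.0357, 0.0228]
eef_rot: [-0.0, 1.0, 0.0, 0.0]
ft_force: [-0.3, 0.1, -1.8]
width: 0.033
grip_force: 25.0
```

arm_command([
  {"slide": [0, 0, 0], "rot": [0, 0, 0], "grip": 0.7},
  {"slide": [0, 0, 0], "rot": [0, 0, 0], "grip": 0.7},
  {"slide": [0, 0, 0], "rot": [0, 0, 0], "grip": 0.7},
  {"slide": [0, 0, 0.01], "rot": [0, 0, 0], "grip": 0.7},
  {"slide": [0, 0, 0.03], "rot": [0, 0, 0], "grip": 0.7},
  {"slide": [0, 0, 0.05], "rot": [0, 0, 0], "grip": 0.7},
  {"slide": [0, 0, 0.05], "rot": [0, 0, 0], "grip": 0.7},
  {"slide": [0, -0.02, 0.05], "rot": [0, 0, 0], "grip": 0.7},
])

```text
time: 27.1
ee_pos: [0.6202, -0.0542, 0.215]
eef_rot: [-0.001, 1.0, 0.001, 0.0]
ft_force: [1.6, -0.7, 0.5]
width: 0.0609
grip_force: 0.0
```

arm_command([
  {"slide": [0.01, -0.04, 0.04], "rot": [0, 0, 0], "grip": 0.7},
  {"slide": [0.01, -0.05, 0.02], "rot": [0, 0, 0], "grip": 0.7},
  {"slide": [0.01, -0.04, 0], "rot": [0, 0, 0], "grip": 0.7},
  {"slide": [0.01, -0.02, 0], "rot": [0, 0, 0], "grip": 0.7},
  {"slide": [0, 0, 0], "rot": [0, 0, 0], "grip": 0.7},
  {"slide": [0, 0, 0], "rot": [0, 0, 0], "grip": 0.7},
  {"slide": [0, 0, 0], "rot": [0, 0, 0], "grip": 0.7},
  {"slide": [0, 0, 0], "rot": [0, 0, 0], "grip": 0.7},
])

```text
time: 28.1
ee_pos: [0.6602, -0.2048, 0.2729]
eef_rot: [-0.001, 1.0, 0.0, 0.0]
ft_force: [0.1, 0.4, -0.4]
width: 0.0611
grip_force: 0.0
```

Run:
```python
from h import *
p=shot('wrist','w11.png');s=sensors.read_state();print(s['ee_pos'],s['ft_force'],s['width'])
```

```text
[ 0.66018333 -0.20503271  0.27285122] [ 0.12299621  0.13269391 -1.03894772] 0.060984458533661356
```

View pics/w11.png

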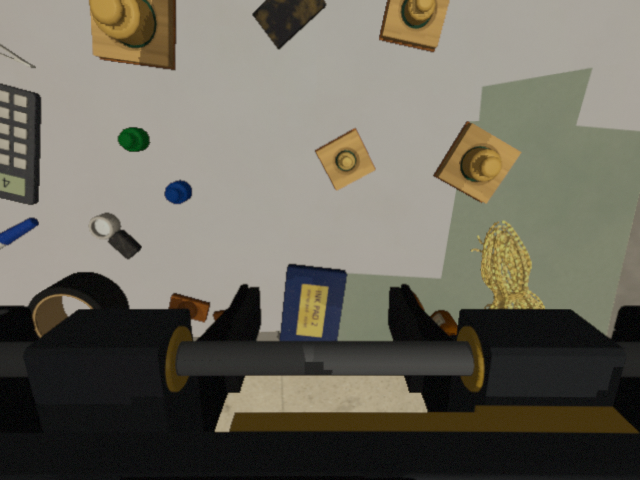

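All four weights are in their stands: 500 at (120,20), 100 at (420,12), 50 at (346,160) and 200 at (484,164). A side view will check that they are seated.

Run:
```python
from h import *
p=shot('scene');im=cv2.cvtColor(p['pixels'],cv2.COLOR_RGB2BGR).copy()
t=[]
for g,(x,y) in{500:(.4817,-.3948),200:(.6199,-.036),100:(.4721,-.115),50:(.6162,-.1816)}.items():
    r,h,tt=D[g]; q=pix(p,[x,y,.010+tt]).round(1); u,v=pix(p,[x,y,.02]).astype(int)
    c=cv2.resize(im[v-30:v+26,u-35:u+35],(400,300),interpolation=cv2.INTER_CUBIC)
    k=((q-[u-35,v-30]+.5)*[400/70,300/56]-.5).astype(int); cv2.circle(c,tuple(int(i) for i in k),3,(0,0,255),-1); t.append(c)
cv2.imwrite('pics/fin.png',np.vstack([np.hstack(t[:2]),np.hstack(t[2:])]))
```

```text
(no output)
```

View pics/fin.png

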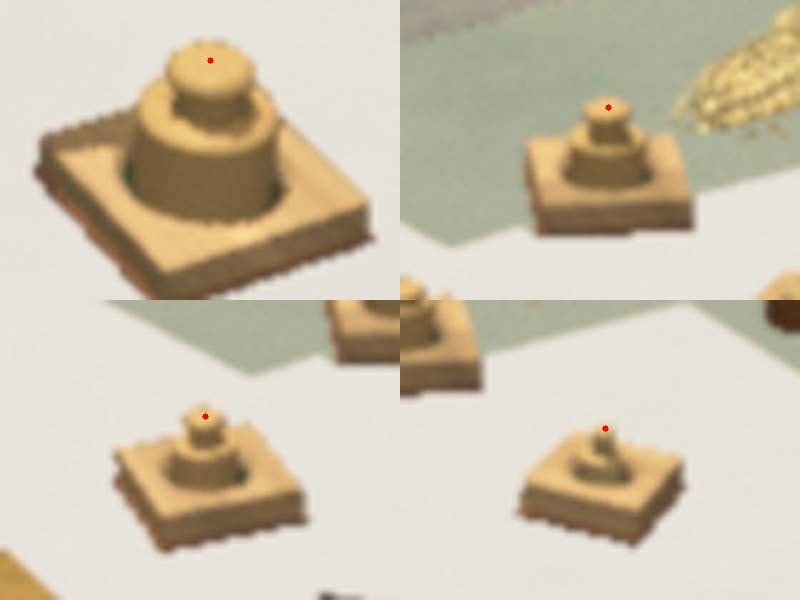

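All four knob tops match the predicted seated positions (red dots), and the weights are upright, so I'll hand the job in.

```bash
python3 -c "
from bench import order; print(order.close_job())"
```

```text
the job is handed in; nothing more can be done
None
```

I put all four brass weights into their own stands, lowering each one before letting go, and handed the job in at about 28 s. The last pictures showed all four upright and seated, but hand-in returned no verdict.

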